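# Fit a fresh desiccant canister in the filament drawer and take off its outer cap

## Task

Pull the filament drawer fully open by its handle, then pick up the fresh desiccant canister by its white collar, both lids on, lower it upright (do not drop it in) into the hub hole of the spool in the drawer until its collar sits on the spool, and let go. Only then lift the blue outer cap off alone: the orange vented inner lid stays seated and undisturbed on the canister, the canister stays down in the spool, the drawer stays open. The program finishes while still holding the cap, level and motionless in the gripper, about a hand's breadth (8 to 12 cm) above where it sat; leave the bottle, the printed part and the caliper alone.

Things in the scene. Friction and masses are not known exactly. Their poses are not given: they have to be found in the camera images.
- dry_cabinet: grey drawer unit standing fixed on the bench, 200 deep (its x) x 250 wide (its y) x 120 mm high, with one white-fronted drawer that slides out along the unit's -x, towards the robot. Origin: centre of its underside on the bench; z up. The unit's place and yaw vary.
- drawer (a joint): how far the drawer is pulled out, in m: 0 shut, 0.16 at its stop (fully open). It starts shut or up to 20 mm ajar. It slides with about 2.5 N of friction and stays where it is left. The drawer carries the spool with it.
- drawer_handle (a point): middle of the drawer's dark steel bar handle: a round bar 12 mm thick and 110 mm long lying along the unit's y, its centre line 42 mm in front of the white drawer front (posts to the front 47 mm either side of the middle), 83 mm above the bench and 37 mm below the unit's top. Axes as the unit's: -x is the pulling direction. Open space above and below the bar.
- spool_hub (a point): centre of the mouth of the hub hole of the green spool with black flanges (130 across, 50 mm high) held fast flat in the drawer; level with the spool's upper face, 69 mm above the bench; z up. Hole 54 across, 50 mm deep. The drawer front stands 74 mm before the hole's centre and 39 mm above the face; the drawer's sides are lower. Fully open, the centre is 85 mm clear of the unit's carcass.
- canister: desiccant canister standing upright, 0.10 to 0.18 kg. Origin: centre of its underside, z up. White body 46 mm across up to 44 mm, with orange slots; then a white knurled collar 64 mm across from 44 to 56 mm high, where to grip it; then a neck carrying the lids. 76 mm high with both lids. In the spool it hangs by its collar, origin 44 mm below spool_hub.
- inner_lid: orange perforated inner lid, 46 mm across, 10 mm high plus a knob 12 mm across and 4 mm high on top, 20 g. Origin: centre of its underside, z up. It sits loosely (2 mm play) over the canister's neck, its underside on the collar's top, 56 mm above the canister's origin; hidden under the blue cap at the start.
- outer_cap: blue knurled outer cap with a flat top, 56 mm across, 20 mm high, 30 g, hollow, inside 51 mm across. Origin: centre of its underside, z up. It sits loosely over the inner lid without touching its top, its rim on the collar's top, 56 mm above the canister's origin, so its side shows from 56 to 76 mm. It lifts off with no catch.
- glue_bottle: bystander: white bottle, 38 mm across, 115 mm high, standing on the bench beyond the canister (it and the printed part may be swapped). Origin: centre of its underside.
- printed_part: bystander: pale ribbed printed vase, 60 mm across, 66 mm high, standing on the bench beyond the canister. Origin: centre of its underside.
- caliper: bystander: steel vernier caliper, 150 mm long and 6 mm thick, lying flat on the bench to the right of the drawer unit. Origin: middle of its underside, x along its beam.
Mind the look-alikes: they are no part of the job. What is shaped like the canister but purple or red is not meant.

How it is judged:
By the outcome, as a careful person would: the job done as asked, in the order asked, and still so for the second after the job is handed in, while the arm keeps its last pose, push and grip.
It also fails if it takes over 70 s, if anything falls off the work surface, if the arm or the gripper's body presses on something with over 40 N, if the wrist force passes 120 N, or if a joint passes its speed limit or range.

## Robot

A 6-joint arm with a two-finger parallel gripper is mounted at the origin on the work surface. World frame = base frame: x ahead of the robot, y to its left, z up, the work surface at z = 0. Lengths are in m, angles in rad, forces in N, time in s.
With the tool pointing down it reaches from about 0.425 to 0.95 m from the base axis. Payload 3.5 kg.
Tool frame: the origin (TCP) lies at the very end of the fingers, on their centre line; the grasp point (between the pads) lies 19 mm behind it; z points along the fingers, y is the direction in which the jaws open and shut (so a half turn about z gives the same grasp; the last joint's range is limited). The gripper opens to 85 mm and grips with 20 to 120 N. Pads are 22 mm wide; open, the fingers measure 114 mm over their backs; the gripper's body (76 mm by 85 mm) begins 54 mm behind the grasp point. The pads swing forward as they close: fully open they stand 13 mm farther back than shut.
Start: joints at [-1.499, 0.286, 1.577, -0, 1.279, -0.15], TCP at [0.149, -0.658, 0.231] pointing down, gripper open.
Joint ranges: [-2.77, 2.77], [-0.9, 2.22], [0.21, 2.48], [-1.53, 4.67], [0.24, 2.81], [-2.84, 2.84]. Speed limits (rad/s): [2.79, 2.79, 3.14, 3.14, 3.14, 3.14].

## Interface

Orientations are given as a unit quaternion [x, y, z, w].
In Python, from plant import ctrl, eyes, ticket gives the robot as it stands.
- The arm moves only by the tool send_rows, never from a script. Its arguments are lists of equal length, an entry for each row: "translation": the shift along the tool's x, y, z in units of 30 mm (1.0 is 30 mm), a list of three; "rotation": the turn, a rotation vector about the tool's x, y, z in units of 5 degrees (1.0 is 5 degrees), a list of three; "grip": the finger opening in mm, from 0 to 85.4. A call has 1 to 5 rows; each row shifts and turns the commanded pose from where the row before left it, along the tool's axes as they then stand; what a row does not reach is not made up. A row lasts 1/8 s, in which the tool goes at most 62.5 mm and 10.7 degrees, less where a joint would pass 70% of its speed; a pose out of reach is approached as far as the arm can. A call is refused whole if a number of a shift passes 1 or a number of a turn 1, either way. A call with a gripper value outside its range is refused whole. The fingers move at their own pace and stop on an object; "squeeze" is the grip in N (left out, the last holds). Time passes only in rows, so rows that do not move let the fingers close. It gives the time, the measured TCP pose, the force and the opening at its end, in the units of the state.
- ctrl.get_state(): the state, without advancing time (a new reading comes with each control period).
- eyes.read_camera(name): name is "scene" or "top"; returns a dict with "image" (420x560x3 uint8, blue, green, red), "mtx" (3x3 intrinsics, pixels), "xyz" and "orientation" of the camera in the world. Camera axes: x right, y down, z forward; pixel columns grow to the right and rows downward; lengths in m; the calibration is good to about 2 mm. A picture is of the moment at which its call begins. There is no depth.
- ticket.sign_off(): hands the job in, once; it reports no verdict.
The state is a dict: "time": time; "qpos": joint angles; "dq": joint speeds; "joint_efforts": joint torques, N m; "eef_pos": TCP position; "tcp_rot": TCP orientation; "contact_force": force on the tool from outside, world axes, zero at the start; "wrist_torque": the same for the moment, N m; "opening": opening from 0.0 (shut) to 1.0 (fully open).
Only numpy, scipy, OpenCV 4.12 (cv2) and the standard library are available. Lean on these libraries where they do the work, as an engineer would, in place of code of your own. Each camera call takes 0.05 s, during which the arm holds its last target. There are 200 camera calls.

## Working session

There is one attempt and no reset: what is moved stays moved. The work goes in short steps, Python scripts to look and compute and a tool call to move; the robot and the scene stay as the last step left them, time stands still between calls to the robot, and variables do not carry over. Pictures are saved under pics/ and viewed, about 8 in all and at most 12, crops included, and the job is handed in when it is done.

Besides the shell and the picture viewer there is one more tool, called after "Request:" by a JSON object that holds its "fn" and its "kwargs". send_rows: Moves the arm, as the interface text tells. Its arguments: {"type":"object","properties":{"translation":{"type":"array"},"rotation":{"type":"array"},"grip":{"type":"array"},"squeeze":{"type":"number"}},"required":["translation","rotation","grip"]}

```bash
mkdir -p pics; ls; cat > h.py <<'E'
import numpy as np, cv2
from scipy.spatial.transform import Rotation as R
from plant import ctrl, eyes, ticket
def snap(n,f):
    d=eyes.read_camera(n); cv2.imwrite(f'pics/{f}.png',d['image']); np.savez(f'pics/{f}.npz',**{k:d[k] for k in('mtx','xyz','orientation')}); return d
def ray(f,u,v,z):
    d=np.load(f'pics/{f}.npz'); r=R.from_quat(d['orientation']).apply(np.linalg.inv(d['mtx'])@[u,v,1]); return d['xyz']+r*(z-d['xyz'][2])/r[2]
def proj(f,p):
    d=np.load(f'pics/{f}.npz'); c=d['mtx']@R.from_quat(d['orientation']).inv().apply(np.array(p)-d['xyz']); return c[:2]/c[2]
E
python3 - <<'E'
from h import *
for n in('scene','top'):
    d=snap(n,n+'0'); print(n,d['xyz'],d['orientation'],d['mtx'][0])
s=ctrl.get_state();print(s)
E
```

```text
pics
scene [ 1.11593344 -0.66141553  0.72518744] [ 0.8383024   0.32399395 -0.16736106 -0.405299  ] [465.16053507   0.         277.20325503]
top [ 0.34873373 -0.07989553  1.05774852] [ 0.71277357 -0.69121508  0.08181384 -0.08649875] [395.94852937   0.         277.14737294]
{'time': 0.1, 'qpos': array([-1.49897925e+00,  2.87121603e-01,  1.57801395e+00, -2.56681320e-05,
        1.27861737e+00, -1.49967785e-01]), 'dq': array([ 0.00013248, -0.0023505 , -0.00352389,  0.00103887,  0.00064944,
        0.00015626]), 'joint_efforts': array([ 1.07969925e-03, -4.07299268e+01, -2.93698257e+01, -1.12302066e-04,
        3.45508182e-03, -4.23640270e-07]), 'eef_pos': array([ 0.14848161, -0.65786019,  0.23006483]), 'tcp_rot': array([ 9.93856742e-01,  1.10668916e-01,  2.99191899e-05, -1.07979129e-03]), 'contact_force': array([0.83550214, 0.11560295, 0.23818485]), 'wrist_torque': array([-0.02405796, -0.00211297, -0.00159419]), 'opening': 1.0005324231607169}
```

View pics/scene0.png

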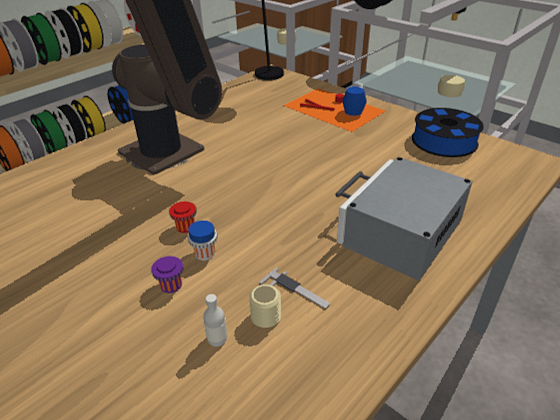

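View pics/top0.png

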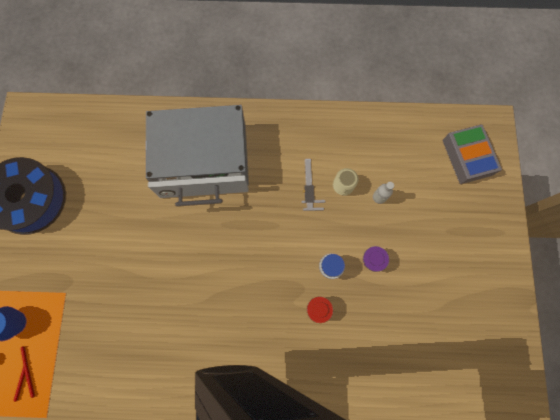

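The scene shows the canister (blue cap) near (202,235) and in top at (333,265), with red and purple look-alikes beside it. The cabinet is at top (197,150) and its handle at about (200,202).

```bash
python3 - <<'E'
from h import *
a=cv2.imread('pics/top0.png')
A=cv2.resize(a[95:220,140:260],None,fx=4,fy=4,interpolation=cv2.INTER_CUBIC)
B=cv2.resize(a[235:295,300:375],None,fx=4,fy=4,interpolation=cv2.INTER_CUBIC)
c=np.zeros((500,780,3),np.uint8);c[:500,:480]=A;c[:240,480:780]=B
cv2.imwrite('pics/crop0.png',c)
h=cv2.cvtColor(a,cv2.COLOR_BGR2HSV); m=cv2.inRange(h,(100,120,60),(125,255,255)); m[:,:300]=0;m[:,375:]=0
n,l,s,cc=cv2.connectedComponentsWithStats(m);i=1+s[1:,4].argmax();print(s[i],cc[i],ray('top0',*cc[i],.076))
for p in[(150,114),(238,107),(241,174),(150,177)]:print(ray('top0',*p,.12))
for p in[(178,204),(221,201)]:print(ray('top0',*p,.083))
E
```

```text
[322 255  22  21 353] [332.62889518 264.90368272] [ 0.45555552 -0.21076049  0.076     ]
[0.82663423 0.26786348 0.12      ]
[0.85331943 0.04059123 0.12      ]
[0.66988992 0.02309824 0.12      ]
[0.65520705 0.24946734 0.12      ]
[0.5973403  0.18336688 0.083     ]
[0.6085585  0.07435463 0.083     ]
```

View pics/crop0.png

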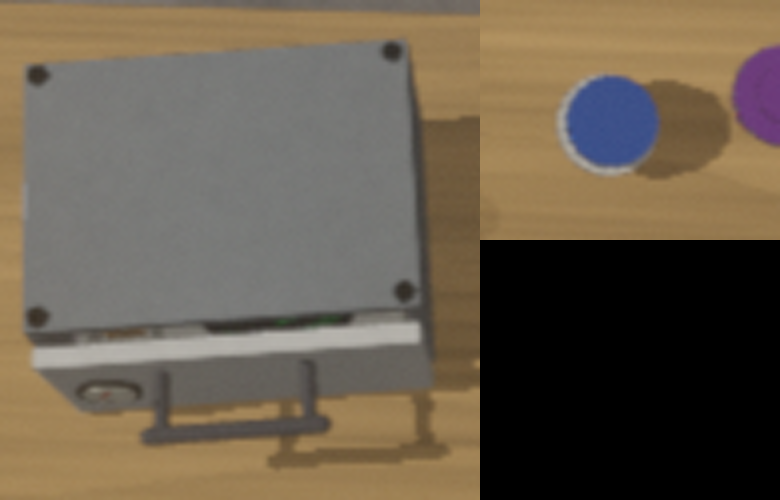

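The crop shows the drawer a little ajar and the bar running from (143,437) to (328,424). Now I'll compute the yaw, the handle position and the first move.

```bash
cat >> h.py <<'E'
def st():
    s=ctrl.get_state(); Rm=R.from_quat(s['tcp_rot']).as_matrix(); return s,np.array(s['eef_pos']),Rm
def plan(x,y,z,psi=None):
    s,p,Rm=st(); d=np.array([x,y,z])-p
    print('t',round(s['time'],2),'p',p.round(4),'F',np.round(s['contact_force'],1),'open',round(s['opening'],3))
    ps=np.degrees(np.arctan2(Rm[1,0],Rm[0,0])); print('psi',ps.round(2),'tilt',np.degrees(np.arccos(-Rm[2,2])).round(2))
    print('shift units (now)',(Rm.T@d/.03).round(2))
    if psi is not None:
        dp=(psi-ps+180)%360-180; print('rot z units',(-dp/5).round(2))
        Rn=R.from_euler('z',psi,degrees=True).as_matrix()@np.diag([1,-1,-1]); print('shift units after turn',(Rn.T@d/.03).round(2))
E
python3 - <<'E'
from h import *
P=lambda x,y,z:ray('top0',140+x/4,95+y/4,z)
a,b=P(143,437,.083),P(328,424,.083); print('bar',a,b,(a+b)/2,np.linalg.norm(a-b))
c=[P(25,62,.12),P(408,40,.12),P(416,305,.12),P(22,332,.12)]
f=[P(33,355,.108),P(420,330,.108)]
ang=lambda p,q:np.degrees(np.arctan2(-(p-q)[0],(p-q)[1]))
print(c,[np.linalg.norm(c[i]-c[(i+1)%4]) for i in range(4)])
print('yaw bar,back,front,drawer',ang(a,b),ang(c[0],c[1]),ang(c[3],c[2]),ang(*f))
for i,j in((2,1),(3,0)):e=c[j]-c[i];print('side',np.degrees(np.arctan2(e[1],e[0])))
m=(a+b)/2
plan(m[0],m[1],.231,95.5)
E
```

```text
bar [0.59650991 0.18903944 0.083     ] [0.60863572 0.07180371 0.083     ] [0.60257281 0.13042158 0.083     ] 0.1178611553804935
[array([0.8362853 , 0.27869093, 0.12      ]), array([0.85935776, 0.03046993, 0.12      ]), array([0.67734812, 0.01598143, 0.12      ]), array([0.65225792, 0.26040298, 0.12      ])] [np.float64(0.24929100399135606), np.float64(0.18258539463563137), np.float64(0.24570594321367856), np.float64(0.18493384257554352)]
yaw bar,back,front,drawer 5.905164903019678 5.310456639751966 5.860959242262229 5.6115285158861505
side 4.551313655472333
side 5.675207291727927
t 0.1 p [ 0.1485 -0.6579  0.2301] F [0.8 0.1 0.2] open 1.001
psi 12.71 tilt 0.12
shift units (now) [ 2.055e+01 -2.230e+01  2.000e-02]
rot z units -16.56
shift units after turn [24.7  17.59 -0.03]
```

Request:
{"fn": "send_rows", "kwargs": {"translation": [[0.82, -0.89, 0], [0.82, -0.89, 0], [0.82, -0.89, 0], [0.82, -0.89, 0], [0.82, -0.89, 0]], "rotation": [[0, 0, 0], [0, 0, 0], [0, 0, 0], [0, 0, 0], [0, 0, 0]], "grip": [34, 34, 34, 34, 34]}}

```text
time: 0.72
eef_pos: [0.2395, -0.4997, 0.2307]
tcp_rot: [0.994, 0.111, -0.0, -0.001]
contact_force: [1.0, -0.6, 1.2]
opening: 0.399
```

Request:
{"fn": "send_rows", "kwargs": {"translation": [[0.82, -0.89, 0], [0.82, -0.89, 0], [0.82, -0.89, 0], [0.82, -0.89, 0], [0.82, -0.89, 0]], "rotation": [[0, 0, 0], [0, 0, 0], [0, 0, 0], [0, 0, 0], [0, 0, 0]], "grip": [34, 34, 34, 34, 34]}}

```text
time: 1.35
eef_pos: [0.33, -0.3425, 0.2309]
tcp_rot: [0.994, 0.111, -0.0, -0.0]
contact_force: [1.2, 0.0, -0.5]
opening: 0.397
```

Request:
{"fn": "send_rows", "kwargs": {"translation": [[0.82, -0.89, 0], [0.82, -0.89, 0], [0.82, -0.89, 0], [0.82, -0.89, 0], [0.82, -0.89, 0]], "rotation": [[0, 0, 0], [0, 0, 0], [0, 0, 0], [0, 0, 0], [0, 0, 0]], "grip": [34, 34, 34, 34, 34]}}

```text
time: 1.98
eef_pos: [0.4206, -0.1853, 0.2309]
tcp_rot: [0.994, 0.111, -0.0, -0.0]
contact_force: [0.7, -0.5, -0.3]
opening: 0.404
```

Request:
{"fn": "send_rows", "kwargs": {"translation": [[0.82, -0.89, 0], [0.82, -0.89, 0], [0.82, -0.89, 0], [0.82, -0.89, 0], [0.82, -0.89, 0]], "rotation": [[0, 0, 0], [0, 0, 0], [0, 0, 0], [0, 0, 0], [0, 0, 0]], "grip": [34, 34, 34, 34, 34]}}

```text
time: 2.6
eef_pos: [0.5111, -0.0281, 0.2308]
tcp_rot: [0.994, 0.111, -0.0, -0.0]
contact_force: [-0.2, 0.2, -0.5]
opening: 0.396
```

Request:
{"fn": "send_rows", "kwargs": {"translation": [[0.82, -0.89, 0], [0.82, -0.89, 0], [0.82, -0.89, 0], [0.82, -0.89, 0], [0.82, -0.89, 0]], "rotation": [[0, 0, 0], [0, 0, 0], [0, 0, 0], [0, 0, 0], [0, 0, 0]], "grip": [34, 34, 34, 34, 34]}}

```text
time: 3.22
eef_pos: [0.6018, 0.1291, 0.2306]
tcp_rot: [0.994, 0.111, -0.001, -0.0]
contact_force: [0.2, 0.2, 0.5]
opening: 0.397
```

Request:
{"fn": "send_rows", "kwargs": {"translation": [[0, 0, 0], [0, 0, 0], [0, 0, 0], [0, 0, 0], [0, 0, 0]], "rotation": [[0, 0, -1], [0, 0, -1], [0, 0, -1], [0, 0, -1], [0, 0, -1]], "grip": [34, 34, 34, 34, 34]}}

```text
time: 3.85
eef_pos: [0.6012, 0.128, 0.2306]
tcp_rot: [0.946, 0.325, -0.001, -0.0]
contact_force: [-0.2, -0.5, 0.2]
opening: 0.402
```

Request:
{"fn": "send_rows", "kwargs": {"translation": [[0, 0, 0], [0, 0, 0], [0, 0, 0], [0, 0, 0], [0, 0, 0]], "rotation": [[0, 0, -1], [0, 0, -1], [0, 0, -1], [0, 0, -1], [0, 0, -1]], "grip": [34, 34, 34, 34, 34]}}

```text
time: 4.47
eef_pos: [0.6012, 0.128, 0.2306]
tcp_rot: [0.853, 0.522, -0.001, -0.0]
contact_force: [0.1, -0.0, -0.0]
opening: 0.398
```

Request:
{"fn": "send_rows", "kwargs": {"translation": [[0, 0, 0], [0, 0, 0], [0, 0, 0], [0, 0, 0], [0, 0, 0]], "rotation": [[0, 0, -1], [0, 0, -1], [0, 0, -1], [0, 0, -1], [0, 0, -1]], "grip": [34, 34, 34, 34, 34]}}

```text
time: 5.1
eef_pos: [0.6012, 0.128, 0.2306]
tcp_rot: [0.72, 0.694, -0.001, -0.0]
contact_force: [-0.1, -0.9, 0.1]
opening: 0.402
```

Request:
{"fn": "send_rows", "kwargs": {"translation": [[0, 0, 0], [0, 0, 0], [0, 0, 0]], "rotation": [[0, 0, -0.78], [0, 0, -0.78], [0, 0, 0]], "grip": [34, 34, 34]}}

```text
time: 5.48
eef_pos: [0.6013, 0.128, 0.2307]
tcp_rot: [0.673, 0.74, -0.0, -0.0]
contact_force: [0.3, 0.3, 0.1]
opening: 0.399
```

```bash
python3 - <<'E'
from h import *
plan(.6026,.1304,.064,95.5)
E
```

```text
t 5.47 p [0.6013 0.128  0.2307] F [0.3 0.3 0.1] open 0.399
psi 95.46 tilt 0.07
shift units (now) [0.08 0.06 5.56]
rot z units -0.01
shift units after turn [0.08 0.05 5.56]
```

Request:
{"fn": "send_rows", "kwargs": {"translation": [[0.08, 0.05, 0.9], [0, 0, 0.9], [0, 0, 0.9], [0, 0, 0.9], [0, 0, 0.7]], "rotation": [[0, 0, 0], [0, 0, 0], [0, 0, 0], [0, 0, 0], [0, 0, 0]], "grip": [34, 34, 34, 34, 34]}}

```text
time: 6.1
eef_pos: [0.6023, 0.1305, 0.1007]
tcp_rot: [0.673, 0.74, -0.001, -0.001]
contact_force: [0.3, -0.1, 0.3]
opening: 0.401
```

Request:
{"fn": "send_rows", "kwargs": {"translation": [[0, 0, 0.6], [0, 0, 0.6], [0, 0, 0]], "rotation": [[0, 0, 0], [0, 0, 0], [0, 0, 0]], "grip": [34, 34, 34]}}

```text
time: 6.48
eef_pos: [0.6017, 0.1305, 0.0645]
tcp_rot: [0.672, 0.74, -0.001, -0.001]
contact_force: [0.4, -0.4, 0.2]
opening: 0.401
```

Request:
{"fn": "send_rows", "kwargs": {"translation": [[0, 0, 0], [0, 0, 0], [0, 0, 0], [0, 0, 0]], "rotation": [[0, 0, 0], [0, 0, 0], [0, 0, 0], [0, 0, 0]], "grip": [0, 0, 0, 0], "squeeze": 30}}

```text
time: 6.98
eef_pos: [0.6038, 0.1306, 0.0673]
tcp_rot: [0.672, 0.74, 0.001, 0.001]
contact_force: [1.4, 0.5, 1.3]
opening: 0.126
```

Request:
{"fn": "send_rows", "kwargs": {"translation": [[0, -0.6, 0], [0, -0.8, 0], [0, -0.8, 0], [0, -0.8, 0], [0, -0.8, 0]], "rotation": [[0, 0, 0], [0, 0, 0], [0, 0, 0], [0, 0, 0], [0, 0, 0]], "grip": [0, 0, 0, 0, 0]}}

```text
time: 7.6
eef_pos: [0.4906, 0.1188, 0.0673]
tcp_rot: [0.672, 0.74, 0.001, 0.002]
contact_force: [4.0, -2.8, 0.6]
opening: 0.125
```

Request:
{"fn": "send_rows", "kwargs": {"translation": [[0, -0.3, 0], [0, -0.2, 0], [0, -0.1, 0]], "rotation": [[0, 0, 0], [0, 0, 0], [0, 0, 0]], "grip": [0, 0, 0]}}

```text
time: 7.98
eef_pos: [0.4729, 0.117, 0.0674]
tcp_rot: [0.672, 0.74, 0.001, 0.002]
contact_force: [2.7, -4.5, 0.4]
opening: 0.125
```

Request:
{"fn": "send_rows", "kwargs": {"translation": [[0, -0.1, 0], [0, -0.1, 0], [0, -0.1, 0]], "rotation": [[0, 0, 0], [0, 0, 0], [0, 0, 0]], "grip": [0, 0, 0]}}

```text
time: 8.35
eef_pos: [0.4642, 0.1161, 0.0673]
tcp_rot: [0.672, 0.74, 0.001, 0.002]
contact_force: [2.2, -4.9, 1.0]
opening: 0.128
```

Request:
{"fn": "send_rows", "kwargs": {"translation": [[0, -0.1, 0], [0, -0.1, 0]], "rotation": [[0, 0, 0], [0, 0, 0]], "grip": [0, 0]}}

```text
time: 8.6
eef_pos: [0.4583, 0.1154, 0.0673]
tcp_rot: [0.672, 0.74, 0.001, 0.002]
contact_force: [2.4, -4.7, 1.4]
opening: 0.124
```

Request:
{"fn": "send_rows", "kwargs": {"translation": [[0, -0.1, 0], [0, -0.07, 0]], "rotation": [[0, 0, 0], [0, 0, 0]], "grip": [0, 0]}}

```text
time: 8.85
eef_pos: [0.4532, 0.1149, 0.0673]
tcp_rot: [0.672, 0.74, 0.0, 0.002]
contact_force: [2.4, -5.2, 0.8]
opening: 0.127
```

Request:
{"fn": "send_rows", "kwargs": {"translation": [[0, -0.07, 0], [0, -0.07, 0]], "rotation": [[0, 0, 0], [0, 0, 0]], "grip": [0, 0]}}

```text
time: 9.1
eef_pos: [0.4497, 0.1145, 0.0674]
tcp_rot: [0.672, 0.74, 0.001, 0.003]
contact_force: [8.8, -4.3, -4.1]
opening: 0.124
```

Request:
{"fn": "send_rows", "kwargs": {"translation": [[0, -0.07, 0], [0, -0.05, 0]], "rotation": [[0, 0, 0], [0, 0, 0]], "grip": [0, 0]}}

```text
time: 9.35
eef_pos: [0.4498, 0.1145, 0.0675]
tcp_rot: [0.672, 0.74, 0.006, 0.007]
contact_force: [18.7, -2.5, -15.5]
opening: 0.124
```

Request:
{"fn": "send_rows", "kwargs": {"translation": [[0, 0.11, 0], [0, 0, 0], [0, 0, 0], [0, 0, 0]], "rotation": [[0, 0, 0], [0, 0, 0], [0, 0, 0], [0, 0, 0]], "grip": [0, 34, 34, 34]}}

```text
time: 9.85
eef_pos: [0.4464, 0.1158, 0.066]
tcp_rot: [0.672, 0.74, -0.0, -0.001]
contact_force: [0.3, -0.8, 1.1]
opening: 0.396
```

Request:
{"fn": "send_rows", "kwargs": {"translation": [[0, 0, -0.7], [0, 0, -0.9], [0, 0, -0.9], [0, 0, -0.9], [0, 0, -0.9]], "rotation": [[0, 0, 0], [0, 0, 0], [0, 0, 0], [0, 0, 0], [0, 0, 0]], "grip": [34, 34, 34, 34, 34]}}

```text
time: 10.48
eef_pos: [0.4465, 0.1157, 0.196]
tcp_rot: [0.672, 0.74, -0.0, -0.0]
contact_force: [1.0, -0.6, -0.1]
opening: 0.4
```

```bash
python3 - <<'E'
from h import *
plan(.4555,-.2108,.2,135)
E
```

```text
t 10.47 p [0.4465 0.1157 0.196 ] F [ 1.  -0.6 -0.1] open 0.4
psi 95.52 tilt 0.04
shift units (now) [-10.86  -0.75  -0.14]
rot z units -7.9
shift units after turn [-7.91 -7.48 -0.13]
```

Request:
{"fn": "send_rows", "kwargs": {"translation": [[-0.9, -0.06, 0], [-0.9, -0.06, 0], [-0.9, -0.06, 0], [-0.9, -0.06, 0], [-0.9, -0.06, 0]], "rotation": [[0, 0, 0], [0, 0, 0], [0, 0, 0], [0, 0, 0], [0, 0, 0]], "grip": [64, 64, 64, 64, 64]}}

```text
time: 11.1
eef_pos: [0.4506, -0.0203, 0.1951]
tcp_rot: [0.672, 0.74, 0.0, -0.0]
contact_force: [-0.1, 0.2, 0.4]
opening: 0.75
```

Request:
{"fn": "send_rows", "kwargs": {"translation": [[0, 0, 1], [0, 0, 1], [0, 0, 1], [0, 0, 1], [0, 0, 1]], "rotation": [[0, 0, 0], [0, 0, 0], [0, 0, 0], [0, 0, 0], [0, 0, 0]], "grip": [64, 64, 64, 64, 64]}}

```text
time: 11.72
eef_pos: [0.4522, -0.0199, 0.0456]
tcp_rot: [0.672, 0.74, 0.001, 0.001]
contact_force: [-0.7, -1.6, 1.3]
opening: 0.746
```

Request:
{"fn": "send_rows", "kwargs": {"translation": [[0, 0, 0.9], [0, 0, 0.4], [0, 0, 0]], "rotation": [[0, 0, 0], [0, 0, 0], [0, 0, 0]], "grip": [64, 64, 64]}}

```text
time: 12.1
eef_pos: [0.4503, -0.0203, 0.0054]
tcp_rot: [0.673, 0.74, -0.001, -0.0]
contact_force: [1.0, -5.1, -2.2]
opening: 0.752
```

Request:
{"fn": "send_rows", "kwargs": {"translation": [[0, 0, 0.1], [0, 0, 0.1]], "rotation": [[0, 0, 0], [0, 0, 0]], "grip": [64, 64]}}

```text
time: 12.35
eef_pos: [0.452, -0.0203, 0.001]
tcp_rot: [0.673, 0.74, 0.0, 0.001]
contact_force: [0.2, -5.1, 2.6]
opening: 0.75
```

Request:
{"fn": "send_rows", "kwargs": {"translation": [[0, 0, 0.1], [0, 0, 0]], "rotation": [[0, 0, 0], [0, 0, 0]], "grip": [64, 64]}}

```text
time: 12.6
eef_pos: [0.452, -0.0202, -0.0023]
tcp_rot: [0.673, 0.74, 0.001, 0.001]
contact_force: [3.2, -5.6, -1.8]
opening: 0.753
```

Request:
{"fn": "send_rows", "kwargs": {"translation": [[0, 0, 0.1], [0, 0, 0]], "rotation": [[0, 0, 0], [0, 0, 0]], "grip": [64, 64]}}

```text
time: 12.85
eef_pos: [0.4521, -0.0202, -0.0053]
tcp_rot: [0.673, 0.74, 0.001, 0.001]
contact_force: [2.4, -5.5, -1.0]
opening: 0.751
```

Request:
{"fn": "send_rows", "kwargs": {"translation": [[0, 0, 0.06], [0, 0, 0]], "rotation": [[0, 0, 0], [0, 0, 0]], "grip": [64, 64]}}

```text
time: 13.1
eef_pos: [0.4521, -0.0202, -0.0061]
tcp_rot: [0.673, 0.74, 0.0, 0.001]
contact_force: [-0.6, -4.6, 8.0]
opening: 0.749
```

Request:
{"fn": "send_rows", "kwargs": {"translation": [[0, 0, 0.06], [0, 0, 0]], "rotation": [[0, 0, 0], [0, 0, 0]], "grip": [64, 64]}}

```text
time: 13.35
eef_pos: [0.4522, -0.0202, -0.0061]
tcp_rot: [0.672, 0.74, -0.0, -0.0]
contact_force: [-7.8, -3.1, 22.5]
opening: 0.753
```

Request:
{"fn": "send_rows", "kwargs": {"translation": [[0, 0, -1], [0, 0, -1], [0, 0, -1], [0, 0, -1], [0, 0, -1]], "rotation": [[0, 0, 0], [0, 0, -1], [0, 0, -1], [0, 0, -1], [0, 0, -1]], "grip": [82, 82, 82, 82, 82]}}

```text
time: 13.98
eef_pos: [0.4502, -0.0189, 0.1412]
tcp_rot: [0.532, 0.847, 0.0, -0.001]
contact_force: [0.5, -0.8, 0.3]
opening: 0.96
```

Request:
{"fn": "send_rows", "kwargs": {"translation": [[0, 0, -0.5], [0, 0, 0], [0, 0, 0], [0, 0, 0], [0, 0, 0]], "rotation": [[0, 0, -1], [0, 0, -1], [0, 0, -1], [0, 0, -0.9], [0, 0, 0]], "grip": [82, 82, 82, 82, 82]}}

```text
time: 14.6
eef_pos: [0.4504, -0.019, 0.1553]
tcp_rot: [0.383, 0.924, 0.0, -0.001]
contact_force: [-0.2, -0.7, 0.7]
opening: 0.959
```

```bash
python3 - <<'E'
from h import *
plan(.4565,-.2115,.16,135)
a=cv2.imread('pics/scene0.png')
h=cv2.cvtColor(a,cv2.COLOR_BGR2HSV); m=cv2.inRange(h,(100,120,40),(125,255,255)); m[:,:180]=0;m[:,230:]=0;m[:200]=0;m[260:]=0
n,l,s,cc=cv2.connectedComponentsWithStats(m);i=1+s[1:,4].argmax();print(s[i],cc[i],ray('scene0',*cc[i],.069))
d=snap('top','top1'); snap('scene','scene1')
A=cv2.resize(d['image'][110:300,140:365],None,fx=3.5,fy=3.15,interpolation=cv2.INTER_CUBIC) 
cv2.imwrite('pics/crop1.png',A);print(A.shape)
E
```

```text
t 14.6 p [ 0.4504 -0.019   0.1553] F [-0.2 -0.7  0.7] open 0.959
psi 135.01 tilt 0.1
shift units (now) [-4.68 -4.39 -0.16]
rot z units 0.0
shift units after turn [-4.68 -4.39 -0.16]
[189 221  25  22 463] [201.09935205 231.32613391] [ 0.45860893 -0.21312704  0.069     ]
(598, 788, 3)
```

View pics/crop1.png

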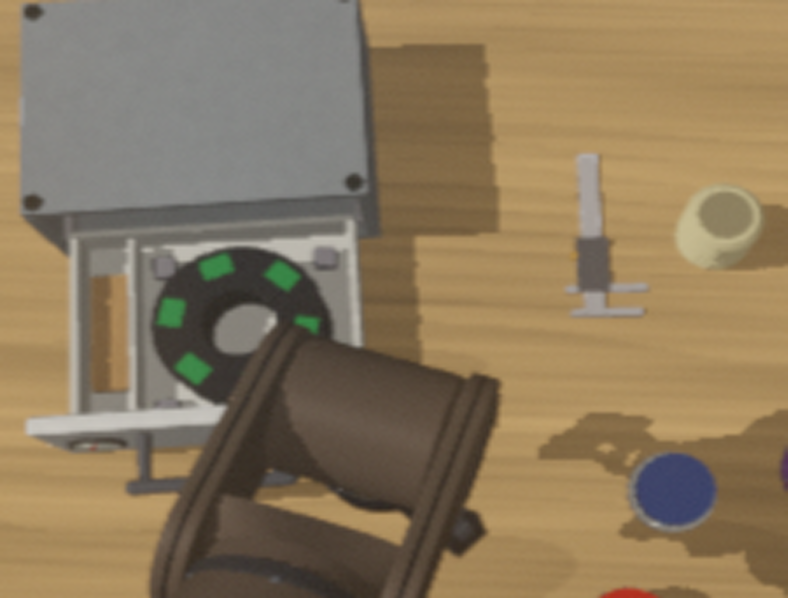

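The drawer is open. The hub is seen at crop about (247,328), partly hidden by the arm. Next I go to the canister.

Request:
{"fn": "send_rows", "kwargs": {"translation": [[-0.94, -0.88, 0], [-0.94, -0.88, 0], [-0.94, -0.88, 0], [-0.94, -0.88, 0], [-0.95, -0.87, 0]], "rotation": [[0, 0, 0], [0, 0, 0], [0, 0, 0], [0, 0, 0], [0, 0, 0]], "grip": [82, 82, 82, 82, 82]}}

```text
time: 15.32
eef_pos: [0.4577, -0.2138, 0.1556]
tcp_rot: [0.383, 0.924, 0.0, -0.0]
contact_force: [-0.8, 0.1, 0.3]
opening: 0.961
```

Request:
{"fn": "send_rows", "kwargs": {"translation": [[0, 0, 0], [0, 0, 0]], "rotation": [[0, 0, 0], [0, 0, 0]], "grip": [82, 82]}}

```text
time: 15.58
eef_pos: [0.4575, -0.2122, 0.1553]
tcp_rot: [0.383, 0.924, 0.0, -0.001]
contact_force: [-0.1, 0.1, -0.0]
opening: 0.96
```

```bash
python3 - <<'E'
from h import *
plan(.4573,-.2122,.040,135)
f='top2';d=snap('top',f); e=snap('scene','scene2')
a=d['image']
A=cv2.resize(a[100:225,140:250],None,fx=4.5,fy=4.5,interpolation=cv2.INTER_CUBIC) 
B=cv2.resize(e['image'][190:290,145:245],None,fx=3,fy=3,interpolation=cv2.INTER_CUBIC)
c=np.zeros((563,798,3),np.uint8);c[:A.shape[0],:A.shape[1]]=A;c[:300,498:798]=B
cv2.imwrite('pics/crop2.png',c)
E
```

```text
t 15.57 p [ 0.4575 -0.2122  0.1553] F [-0.1  0.1 -0. ] open 0.96
psi 134.97 tilt 0.08
shift units (now) [-0.   -0.01  3.84]
rot z units -0.01
shift units after turn [ 0.   -0.01  3.84]
```

View pics/crop2.png

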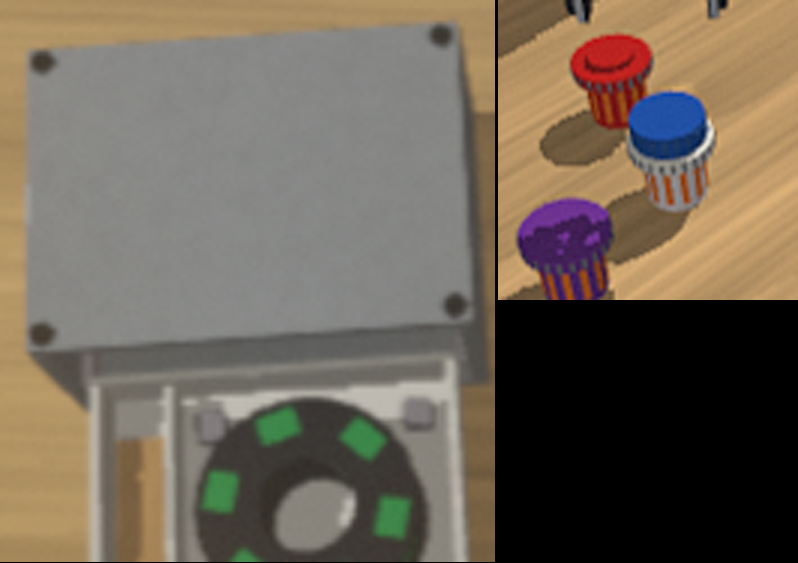

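The spool rim in the crop spans x 196 to 428 with its top at y 397, so the centre is about (312,513). The fingers straddle the blue-capped canister. Now I descend and grip.

Request:
{"fn": "send_rows", "kwargs": {"translation": [[0, 0, 0.9], [0, 0, 0.9], [0, 0, 0.9], [0, 0, 0.7], [0, 0, 0.44]], "rotation": [[0, 0, 0], [0, 0, 0], [0, 0, 0], [0, 0, 0], [0, 0, 0]], "grip": [82, 82, 82, 82, 82]}}

```text
time: 16.3
eef_pos: [0.4574, -0.2114, 0.0394]
tcp_rot: [0.382, 0.924, 0.0, -0.001]
contact_force: [-0.0, 0.1, 0.2]
opening: 0.961
```

Request:
{"fn": "send_rows", "kwargs": {"translation": [[0, 0, 0], [0, 0, 0], [0, 0, 0], [0, 0, 0], [0, 0, 0]], "rotation": [[0, 0, 0], [0, 0, 0], [0, 0, 0], [0, 0, 0], [0, 0, 0]], "grip": [74, 70, 60, 60, 60], "squeeze": 25}}

```text
time: 16.92
eef_pos: [0.4587, -0.2132, 0.042]
tcp_rot: [0.383, 0.924, -0.0, 0.001]
contact_force: [-1.8, 2.0, 6.7]
opening: 0.737
```

```bash
python3 - <<'E'
from h import *
a=cv2.imread('pics/top2.png')
P=lambda x,y,z=.069:ray('top2',140+x/4.5,100+y/4.5,z)[:2]
c0=P(312,513);print(c0)
pts=np.array([P(196,512),P(312,397),P(428,512),P(230,430),P(394,430)])
from scipy.optimize import least_squares
r=least_squares(lambda q:np.linalg.norm(pts-q[:2],axis=1)-.065,c0);print('outer',r.x,r.fun.round(4))
# edge image crop w/ overlay
B=cv2.resize(a[180:240,175:250],None,fx=8,fy=8,interpolation=cv2.INTER_CUBIC)
for R_ in(.065,.027):
    q=np.array([proj('top2',[r.x[0]+R_*np.cos(t),r.x[1]+R_*np.sin(t),.069]) for t in np.linspace(0,6.28,90)])
    for u,v in q: cv2.circle(B,(int((u+.5-175)*8),int((v+.5-180)*8)),1,(0,0,255),-1)
cv2.imwrite('pics/crop3.png',B)
yaw=np.radians(5.5);ux=np.array([np.cos(yaw),np.sin(yaw)])
for k in(.116,.125):print('from handle',k,np.array([.4483,.115])+k*ux)
plan(*r.x,.2,185.5)
E
```

```text
[0.57686779 0.10428789]
outer [0.58115257 0.10514753] [ 0.0006 -0.0002  0.002   0.0012 -0.0007]
from handle 0.116 [0.56376596 0.12611811]
from handle 0.125 [0.57272452 0.12698072]
t 16.93 p [ 0.4587 -0.2132  0.042 ] F [-1.8  2.   6.7] open 0.737
psi 135.0 tilt 0.11
shift units (now) [ 4.61 10.39 -5.27]
rot z units -10.1
shift units after turn [-5.08 10.17 -5.27]
```

View pics/crop3.png

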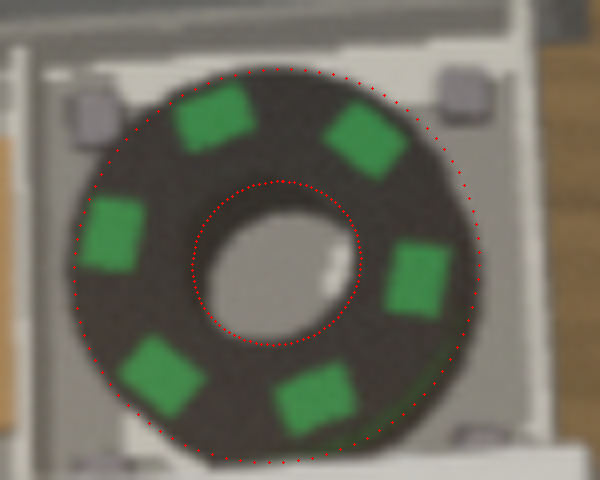

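The grip holds at opening 0.737, about 63 mm. The circle overlay fits the rim, but the green tile pattern is centred about (265,257) in the crop against (277,266) for the circle, so I'll cross-check with contrast and the scene camera.

```bash
python3 - <<'E'
from h import *
a=cv2.imread('pics/top2.png');e=cv2.imread('pics/scene2.png')
print(proj('scene2',[.58,.105,.069]))
u,v=proj('scene2',[.58,.105,.069]).astype(int)
g=lambda i:(255*(np.clip(i/255.,0,1)**.45)).astype(np.uint8)
B=cv2.resize(g(a[180:240,178:243]),None,fx=6,fy=6,interpolation=cv2.INTER_CUBIC)
x0,y0=u-33,v-30
C=cv2.resize(g(e[y0:y0+60,x0:x0+66]),None,fx=6,fy=6,interpolation=cv2.INTER_CUBIC)
print(x0,y0)
cv2.imwrite('pics/crop4.png',np.hstack([B,C]))
def tiles(im,box):
    h=cv2.cvtColor(im,cv2.COLOR_BGR2HSV);m=cv2.inRange(h,(50,90,50),(80,255,255));k=np.zeros_like(m);k[box]=m[box]
    n,l,s,c=cv2.connectedComponentsWithStats(k);return [(c[i].round(1),s[i,4]) for i in range(1,n) if s[i,4]>8]
print(tiles(a,np.s_[180:240,175:250]));print(tiles(e,np.s_[y0:y0+60,x0:x0+66]))
E
```

```text
[334.16225407 189.37096868]
301 159
[(array([201.2, 194.3]), np.int32(57)), (array([220.4, 197. ]), np.int32(58)), (array([188.5, 208.9]), np.int32(61)), (array([226.6, 214.5]), np.int32(60)), (array([194.6, 226.5]), np.int32(62)), (array([213.8, 229.5]), np.int32(57))]
[(array([330.5, 177.6]), np.int32(45)), (array([350.2, 180.9]), np.int32(49)), (array([316.2, 185. ]), np.int32(48)), (array([356.1, 192.1]), np.int32(46)), (array([321.6, 196.7]), np.int32(54)), (array([329.9, 208.9]), np.int32(371)), (array([342.2, 200.7]), np.int32(57))]
```

View pics/crop4.png

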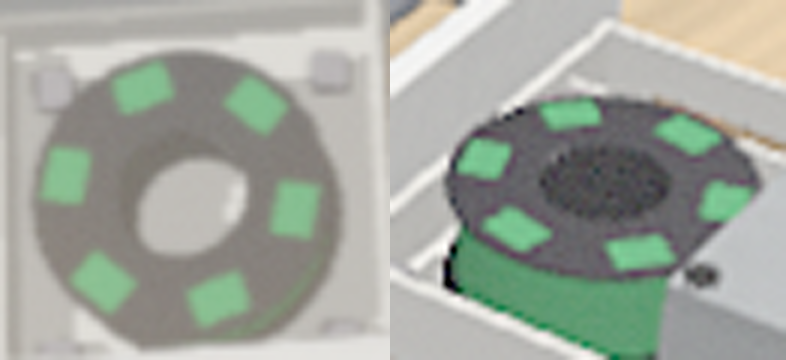

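```bash
python3 - <<'E'
from h import *
print(ray('top2',207.52,211.78,.069),ray('scene2',336.13,188.83,.069),ray('scene2',301+605/6,159+184/6,.069))
# known check: canister (.4587-ish gripped) predicted vs both cams at start
print(ray('top0',332.6,264.9,.07),ray('scene0',201.1,231.3,.069))
E
```

```text
[0.58258023 0.10936937 0.069     ] [0.58220603 0.10997972 0.069     ] [0.70346504 0.21183603 0.069     ]
[ 0.45621528 -0.21148856  0.07      ] [ 0.45854161 -0.21306897  0.069     ]
```

The tile centres from the two cameras agree: the hub is at (0.5824, 0.1097), within 1 mm. Now lift and carry.

Request:
{"fn": "send_rows", "kwargs": {"translation": [[0, 0, -0.3], [0, 0, -0.7], [0, 0, -1], [0, 0, -1], [0, 0, -1]], "rotation": [[0, 0, 0], [0, 0, 0], [0, 0, 0], [0, 0, 0], [0, 0, 0]], "grip": [58, 58, 58, 58, 58], "squeeze": 35}}

```text
time: 17.55
eef_pos: [0.4573, -0.2126, 0.1611]
tcp_rot: [0.383, 0.924, -0.0, -0.0]
contact_force: [-0.3, 0.2, -2.2]
opening: 0.726
```

Request:
{"fn": "send_rows", "kwargs": {"translation": [[0, 0, -0.8], [0.2, 0.4, -0.4], [0.35, 0.78, 0], [0.35, 0.78, 0], [0.35, 0.78, 0]], "rotation": [[0, 0, 0], [0, 0, 0], [0, 0, 0], [0, 0, 0], [0, 0, 0]], "grip": [58, 58, 58, 58, 58]}}

```text
time: 18.18
eef_pos: [0.489, -0.1263, 0.1954]
tcp_rot: [0.383, 0.924, 0.0, -0.001]
contact_force: [0.2, -0.1, -1.1]
opening: 0.729
```

Request:
{"fn": "send_rows", "kwargs": {"translation": [[0.35, 0.78, 0], [0.35, 0.78, 0], [0.35, 0.78, 0], [0.35, 0.78, 0], [0.35, 0.78, 0]], "rotation": [[0, 0, 0], [0, 0, 0], [0, 0, 0], [0, 0, 0], [0, 0, 0]], "grip": [58, 58, 58, 58, 58]}}

```text
time: 18.8
eef_pos: [0.5344, -0.0065, 0.1953]
tcp_rot: [0.382, 0.924, -0.0, -0.001]
contact_force: [0.0, -0.7, -1.4]
opening: 0.729
```

Request:
{"fn": "send_rows", "kwargs": {"translation": [[0.35, 0.78, 0], [0.35, 0.78, 0], [0.35, 0.78, 0], [0.35, 0.78, 0], [0.2, 0.4, 0]], "rotation": [[0, 0, 0], [0, 0, 0], [0, 0, 0], [0, 0, 0], [0, 0, 0]], "grip": [58, 58, 58, 58, 58]}}

```text
time: 19.42
eef_pos: [0.575, 0.1021, 0.1954]
tcp_rot: [0.382, 0.924, -0.0, -0.001]
contact_force: [-0.8, 0.3, -1.3]
opening: 0.732
```

Request:
{"fn": "send_rows", "kwargs": {"translation": [[0, 0, 0], [0, 0, 0], [0, 0, 0], [0, 0, 0], [0, 0, 0]], "rotation": [[0, 0, -0.6], [0, 0, -0.9], [0, 0, -0.9], [0, 0, -0.9], [0, 0, -0.9]], "grip": [58, 58, 58, 58, 58]}}

```text
time: 20.05
eef_pos: [0.5751, 0.1004, 0.1958]
tcp_rot: [0.207, 0.978, -0.0, -0.001]
contact_force: [0.7, 0.3, -2.0]
opening: 0.73
```

Request:
{"fn": "send_rows", "kwargs": {"translation": [[0, 0, 0], [0, 0, 0], [0, 0, 0], [0, 0, 0], [0, 0, 0]], "rotation": [[0, 0, -0.9], [0, 0, -0.9], [0, 0, -0.9], [0, 0, -0.9], [0, 0, -0.9]], "grip": [58, 58, 58, 58, 58]}}

```text
time: 20.68
eef_pos: [0.575, 0.1004, 0.1958]
tcp_rot: [0.012, 1.0, -0.0, -0.001]
contact_force: [0.1, 0.2, -2.2]
opening: 0.73
```

Request:
{"fn": "send_rows", "kwargs": {"translation": [[0, 0, 0], [0, 0, 0], [0, 0, 0], [0, 0, 0]], "rotation": [[0, 0, -0.9], [0, 0, -0.5], [0, 0, 0], [0, 0, 0]], "grip": [58, 58, 58, 58]}}

```text
time: 21.18
eef_pos: [0.5754, 0.1004, 0.1962]
tcp_rot: [-0.048, 0.999, 0.0, -0.0]
contact_force: [-0.3, 0.1, -2.4]
opening: 0.727
```

```bash
python3 - <<'E'
from h import *
plan(.5824,.1097,.085,185.5)
d=snap('top','top5');e=snap('scene','scene5')
B=cv2.resize(d['image'][165:255,160:260],None,fx=4,fy=4,interpolation=cv2.INTER_CUBIC)
C=cv2.resize(e['image'][110:220,280:390],(400,400),interpolation=cv2.INTER_CUBIC)
c=np.zeros((400,800,3),np.uint8);c[:360,:400]=B;c[:,400:]=C
cv2.imwrite('pics/crop5.png',c)
E
```

```text
t 21.18 p [0.5754 0.1004 0.1962] F [-0.3  0.1 -2.4] open 0.727
psi -174.53 tilt 0.05
shift units (now) [-0.27  0.29  3.7 ]
rot z units -0.01
shift units after turn [-0.26  0.29  3.71]
```

View pics/crop5.png

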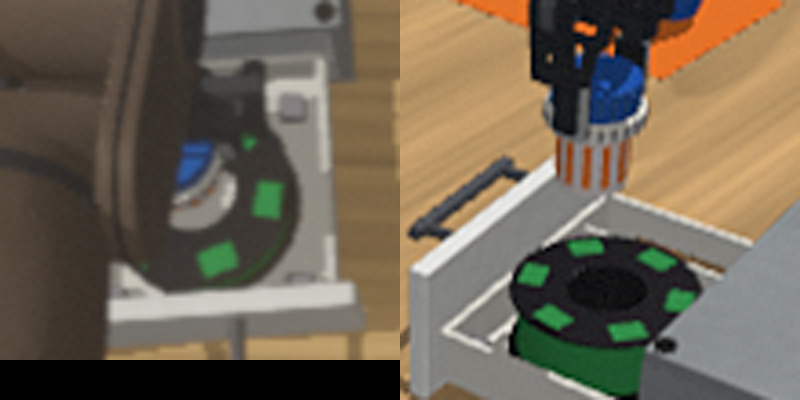

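Request:
{"fn": "send_rows", "kwargs": {"translation": [[-0.13, 0.15, 0.3], [-0.13, 0.14, 0.7], [0, 0, 0.7], [0, 0, 0.5], [0, 0, 0.2]], "rotation": [[0, 0, 0], [0, 0, 0], [0, 0, 0], [0, 0, 0], [0, 0, 0]], "grip": [58, 58, 58, 58, 58]}}

```text
time: 21.9
eef_pos: [0.5817, 0.1099, 0.1223]
tcp_rot: [-0.048, 0.999, 0.0, -0.002]
contact_force: [-0.3, -0.7, -1.6]
opening: 0.73
```

Request:
{"fn": "send_rows", "kwargs": {"translation": [[0, 0, 0], [0, 0, 0]], "rotation": [[0, 0, 0], [0, 0, 0]], "grip": [58, 58]}}

```text
time: 22.15
eef_pos: [0.5834, 0.1098, 0.1255]
tcp_rot: [-0.048, 0.999, -0.0, 0.001]
contact_force: [-0.4, -0.6, -1.8]
opening: 0.731
```

```bash
python3 - <<'E'
from h import *
plan(.5824,.1097,.067,185.5)
s,p,_=st()
e=snap('scene','scene6')
C=cv2.resize(e['image'][130:220,290:390],(800,720),interpolation=cv2.INTER_CUBIC)
def circ(x,y,z,r,col):
    for t in np.linspace(0,6.28,80):
        u,v=proj('scene6',[x+r*np.cos(t),y+r*np.sin(t),z]); cv2.circle(C,(int((u+.5-290)*8),int((v+.5-130)*8)),1,col,-1)
o=p[2]-.042
circ(p[0],p[1],o,.023,(0,0,255));circ(p[0],p[1],o+.056,.032,(0,0,255));circ(.5824,.1097,.069,.027,(0,255,255));circ(.5824,.1097,.069,.065,(0,255,255))
cv2.imwrite('pics/crop6.png',C[:600])
E
```

```text
t 22.15 p [0.5834 0.1098 0.1255] F [-0.4 -0.6 -1.8] open 0.731
psi -174.5 tilt 0.1
shift units (now) [0.04 0.   1.95]
rot z units 0.0
shift units after turn [0.03 0.   1.95]
```

View pics/crop6.png

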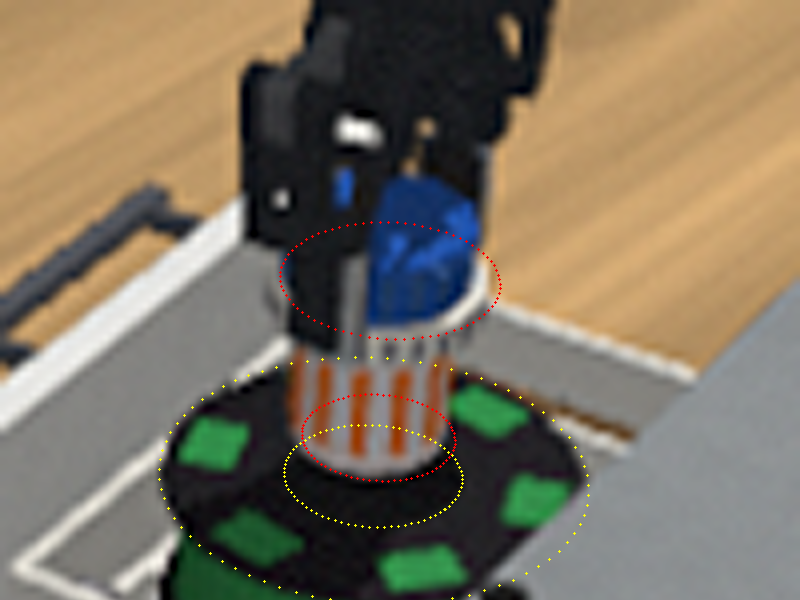

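```bash
python3 - <<'E'
from h import *
P=lambda x,y,z:ray('scene6',290+x/8-.5,130+y/8-.5,z)
for z in(.0835,):
    print(P(369,429,z)-P(379,438,z), P(369,438,z)-P(379,438,z))
E
```

```text
[-0.00516546  0.00184943  0.        ] [-0.00226287 -0.00198594  0.        ]
```

The overlay shows the canister about 2 to 3 mm towards -x of the prediction. I'll shift 1.5 mm and lower while watching the force.

Request:
{"fn": "send_rows", "kwargs": {"translation": [[-0.05, 0, 0.2], [0, 0, 0.3], [0, 0, 0.2], [0, 0, 0.2]], "rotation": [[0, 0, 0], [0, 0, 0], [0, 0, 0], [0, 0, 0]], "grip": [58, 58, 58, 58]}}

```text
time: 22.7
eef_pos: [0.5839, 0.1099, 0.0967]
tcp_rot: [-0.048, 0.999, 0.0, -0.0]
contact_force: [0.7, 0.4, -2.0]
opening: 0.728
```

Request:
{"fn": "send_rows", "kwargs": {"translation": [[0, 0, 0.2], [0, 0, 0]], "rotation": [[0, 0, 0], [0, 0, 0]], "grip": [58, 58]}}

```text
time: 22.95
eef_pos: [0.5836, 0.1099, 0.0907]
tcp_rot: [-0.048, 0.999, 0.0, -0.001]
contact_force: [0.3, 0.0, -1.5]
opening: 0.729
```

Request:
{"fn": "send_rows", "kwargs": {"translation": [[0, 0, 0.2], [0, 0, 0.2], [0, 0, 0.2], [0, 0, 0]], "rotation": [[0, 0, 0], [0, 0, 0], [0, 0, 0], [0, 0, 0]], "grip": [58, 58, 58, 58]}}

```text
time: 23.45
eef_pos: [0.5835, 0.1099, 0.0726]
tcp_rot: [-0.048, 0.999, 0.0, -0.001]
contact_force: [1.0, 0.9, -2.2]
opening: 0.729
```

Request:
{"fn": "send_rows", "kwargs": {"translation": [[0, 0, 0.1], [0, 0, 0]], "rotation": [[0, 0, 0], [0, 0, 0]], "grip": [58, 58]}}

```text
time: 23.7
eef_pos: [0.5841, 0.1099, 0.0704]
tcp_rot: [-0.048, 0.999, 0.0, -0.0]
contact_force: [-0.1, 0.3, -2.0]
opening: 0.731
```

Request:
{"fn": "send_rows", "kwargs": {"translation": [[0, 0, 0.06], [0, 0, 0]], "rotation": [[0, 0, 0], [0, 0, 0]], "grip": [58, 58]}}

```text
time: 23.95
eef_pos: [0.5841, 0.1099, 0.0686]
tcp_rot: [-0.048, 0.999, 0.0, -0.0]
contact_force: [0.0, 1.3, -2.0]
opening: 0.729
```

Request:
{"fn": "send_rows", "kwargs": {"translation": [[0, 0, 0.05], [0, 0, 0]], "rotation": [[0, 0, 0], [0, 0, 0]], "grip": [58, 58]}}

```text
time: 24.2
eef_pos: [0.5842, 0.1099, 0.0672]
tcp_rot: [-0.048, 0.999, 0.0, 0.0]
contact_force: [-0.9, -0.5, -1.5]
opening: 0.728
```

Request:
{"fn": "send_rows", "kwargs": {"translation": [[0, 0, 0.03], [0, 0, 0]], "rotation": [[0, 0, 0], [0, 0, 0]], "grip": [58, 58]}}

```text
time: 24.45
eef_pos: [0.5843, 0.1099, 0.0672]
tcp_rot: [-0.048, 0.999, -0.0, 0.0]
contact_force: [-3.0, -0.6, 4.0]
opening: 0.729
```

Request:
{"fn": "send_rows", "kwargs": {"translation": [[0, 0, 0.03], [0, 0, 0]], "rotation": [[0, 0, 0], [0, 0, 0]], "grip": [58, 58]}}

```text
time: 24.7
eef_pos: [0.5852, 0.11, 0.0671]
tcp_rot: [-0.048, 0.999, -0.0, 0.001]
contact_force: [-2.7, 0.4, 5.4]
opening: 0.727
```

Seated at T = 0.067, exactly as predicted, and the force turned to support. Release, rise 14 mm, then look.

Request:
{"fn": "send_rows", "kwargs": {"translation": [[0, 0, -0.06], [0, 0, 0], [0, 0, 0], [0, 0, 0], [0, 0, 0]], "rotation": [[0, 0, 0], [0, 0, 0], [0, 0, 0], [0, 0, 0], [0, 0, 0]], "grip": [58, 66, 72, 78, 78]}}

```text
time: 25.32
eef_pos: [0.5841, 0.1099, 0.0672]
tcp_rot: [-0.048, 0.999, 0.0, -0.0]
contact_force: [1.3, 0.7, -0.1]
opening: 0.912
```

Request:
{"fn": "send_rows", "kwargs": {"translation": [[0, 0, -0.2], [0, 0, -0.25], [0, 0, 0], [0, 0, 0]], "rotation": [[0, 0, 0], [0, 0, 0], [0, 0, 0], [0, 0, 0]], "grip": [78, 78, 78, 78]}}

```text
time: 25.82
eef_pos: [0.5842, 0.1099, 0.0809]
tcp_rot: [-0.048, 0.999, 0.0, 0.0]
contact_force: [-0.4, -0.6, 0.2]
opening: 0.913
```

```bash
python3 - <<'E'
from h import *
plan(.5836,.1099,.081,185.5)
s,p,_=st()
e=snap('scene','scene7');C=cv2.resize(e['image'][130:220,290:390],(800,720),interpolation=cv2.INTER_CUBIC)
cv2.imwrite('pics/crop7.png',C[:600])
E
```

```text
t 25.82 p [0.5842 0.1099 0.0809] F [-0.4 -0.6  0.2] open 0.913
psi -174.49 tilt 0.02
shift units (now) [ 0.02  0.   -0.  ]
rot z units 0.0
shift units after turn [ 0.02  0.   -0.  ]
```

View pics/crop7.png

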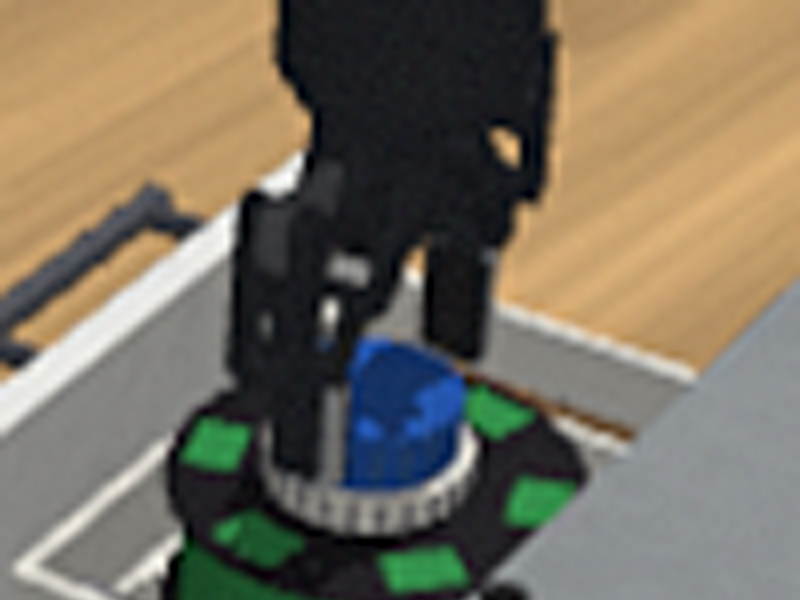

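The canister hangs with its collar on the spool and the cap is on; the fingers are clear on both sides. Now I grip the cap and lift slowly.

Request:
{"fn": "send_rows", "kwargs": {"translation": [[0, 0, 0], [0, 0, 0], [0, 0, 0], [0, 0, 0], [0, 0, 0]], "rotation": [[0, 0, 0], [0, 0, 0], [0, 0, 0], [0, 0, 0], [0, 0, 0]], "grip": [70, 64, 60, 52, 50], "squeeze": 20}}

```text
time: 26.5
eef_pos: [0.5843, 0.1099, 0.0808]
tcp_rot: [-0.048, 0.999, -0.0, 0.0]
contact_force: [-0.3, 0.6, 1.0]
opening: 0.65
```

Request:
{"fn": "send_rows", "kwargs": {"translation": [[0, 0, 0], [0, 0, -0.1], [0, 0, -0.1], [0, 0, -0.1], [0, 0, 0]], "rotation": [[0, 0, 0], [0, 0, 0], [0, 0, 0], [0, 0, 0], [0, 0, 0]], "grip": [50, 50, 50, 50, 50]}}

```text
time: 27.12
eef_pos: [0.5844, 0.1099, 0.0902]
tcp_rot: [-0.048, 0.999, -0.0, 0.0]
contact_force: [-0.2, -0.1, -0.4]
opening: 0.64
```

Request:
{"fn": "send_rows", "kwargs": {"translation": [[0, 0, -0.2], [0, 0, -0.4], [0, 0, -0.5], [0, 0, -0.5], [0, 0, -0.5]], "rotation": [[0, 0, 0], [0, 0, 0], [0, 0, 0], [0, 0, 0], [0, 0, 0]], "grip": [50, 50, 50, 50, 50]}}

```text
time: 27.75
eef_pos: [0.5844, 0.1099, 0.1544]
tcp_rot: [-0.048, 0.999, -0.0, 0.001]
contact_force: [0.5, -0.5, 0.3]
opening: 0.644
```

Request:
{"fn": "send_rows", "kwargs": {"translation": [[0, 0, -0.5], [0, 0, -0.3], [0, 0, -0.13], [0, 0, 0], [0, 0, 0]], "rotation": [[0, 0, 0], [0, 0, 0], [0, 0, 0], [0, 0, 0], [0, 0, 0]], "grip": [50, 50, 50, 50, 50]}}

```text
time: 28.38
eef_pos: [0.5837, 0.1099, 0.1798]
tcp_rot: [-0.048, 0.999, 0.0, -0.001]
contact_force: [0.2, -0.2, 0.2]
opening: 0.643
```

Request:
{"fn": "send_rows", "kwargs": {"translation": [[0, 0, 0], [0, 0, 0], [0, 0, 0], [0, 0, 0]], "rotation": [[0, 0, 0], [0, 0, 0], [0, 0, 0], [0, 0, 0]], "grip": [50, 50, 50, 50]}}

```text
time: 28.88
eef_pos: [0.5842, 0.1099, 0.1806]
tcp_rot: [-0.048, 0.999, 0.0, 0.0]
contact_force: [0.0, -0.4, -0.2]
opening: 0.645
```

```bash
python3 - <<'E'
from h import *
plan(.5836,.1099,.181,185.5)
e=snap('scene','scene8');C=cv2.resize(e['image'][90:215,280:400],(576,600),interpolation=cv2.INTER_CUBIC)
cv2.imwrite('pics/crop8.png',C)
E
```

```text
t 28.88 p [0.5842 0.1099 0.1806] F [ 0.  -0.4 -0.2] open 0.645
psi -174.49 tilt 0.0
shift units (now) [ 0.02  0.   -0.01]
rot z units 0.0
shift units after turn [ 0.02  0.   -0.01]
```

View pics/crop8.png

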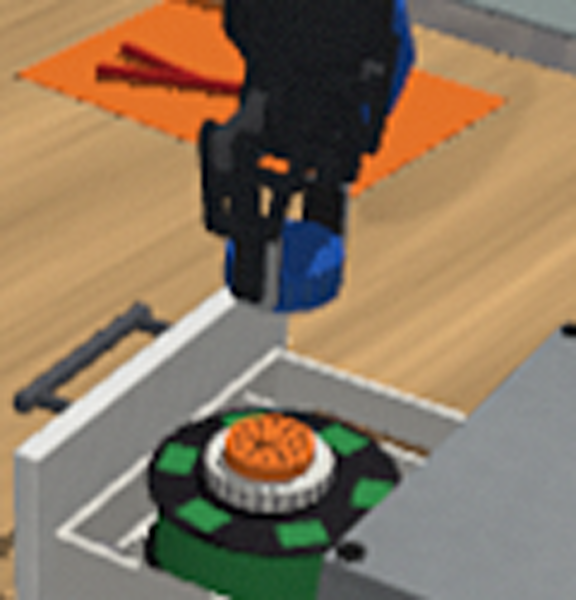

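The orange lid is seated on the canister at crop (268,445), the collar is on the spool, the drawer is open, and the cap is level in the gripper. I'm handing in.

```bash
python3 -c "
from h import *
print(ticket.sign_off())"
```

```text
the job is handed in; nothing more can be done
None
```

The job is done and handed in at about 29 s of the 70 s allowed.

**What I did**
- **Drawer:** I pulled it by the handle until it met its stop. The handle travelled about 154 mm and the force rose to about 24 N. It was still under a slight outward pull when I let go.
- **Canister:** I gripped it by the white collar with both lids on and lowered it into the hub. The wrist force turned from hanging load to support at the height I had predicted, so the collar was on the spool before I released.
- **Cap:** I then gripped only the blue cap and lifted it straight up by about 100 mm. I finished holding it level and still.

**Last checks**
- The final picture shows the orange lid seated on the canister, the collar on the spool, the drawer open and the cap level in the gripper.
- I did not take a separate final picture of the bottle, printed part and caliper. I kept the moves away from them and felt no unexpected contact.

**Disagreements along the way**
- **Hub position:** fitting a circle to the spool rim put the hub about 4 mm from where the green tiles did. Both cameras agreed on the tiles to within 1 mm, so I used the tiles.
- **Canister in the grip:** it appeared 2 to 4 mm off the expected position in the gripper. I corrected by 1.5 mm, and it went in without touching the sides.
- **Unexplained force:** during a light fingertip touch on the bench, made to gauge finger reach, the force reading showed about 5 N sideways even before contact. I did not find out why.

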